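# Shut the open valve on a crowded gas manifold

### The arm

A 7-joint arm with a two-finger parallel gripper is mounted at the origin on a cart in front of the work surface, level with it; the furniture and walls round the work are solid. World frame = base frame: x ahead of the robot, y to its left, z up, the work surface at z = 0. Lengths are in mm, angles in rad, forces in N, time in s.
With the tool pointing down it reaches from about 400 to 875 mm from the base axis. Payload 4.4 kg.
Tool frame: the origin (TCP) lies on the centre line of the jaws, within the pads' length; the fingertips stand 19 mm ahead of it and the grasp point (between the pads) is the TCP; z points along the fingers, y is the line along which they close (so a half turn about z gives the same grasp; the last joint's range is limited). The gripper opens to 85 mm and grips with 20 to 120 N. Pads are 22 mm wide; open, the fingers measure 114 mm over their backs; the gripper's body (76 mm by 85 mm) begins 54 mm behind the grasp point. The pads swing forward as they close: fully open they stand 13 mm farther back than shut.
Start: joints at [-1.32, 0.628, 0.038, 1.517, -0.027, 0.996, -0.02], TCP at [202.469, 617.676, 229.813] pointing down, gripper open.
Joint ranges: [-3.06, 3.06], [-0.37, 2.12], [-1.25, 1.32], [0.18, 2.47], [-1.1, 4.24], [0.23, 1.98], [-2.94, 2.94]. Speed limits (rad/s): [2.57, 2.57, 3.14, 3.14, 3.14, 3.14, 3.14].

### API

Orientations are given as [roll, pitch, yaw] about the fixed x, y, z axes, in that order (R = Rz(yaw) Ry(pitch) Rx(roll)).
In Python, from cell import ctrl, viewer, silhouettes gives the robot as it stands.
- The arm moves only by the shell command python3 -m creep 'ROWS'. ROWS is JSON, a list of rows, each an object with "jaw": the gripper command: -1 is shut, 1 is fully open, values between are in proportion; "xyz": the shift along the tool's x, y, z in mm, a list of three; "angular": the turn, a rotation vector about the tool's x, y, z in rad, a list of three. In form: [{"jaw": jaw, "xyz": [tx, ty, tz], "angular": [rx, ry, rz]}, ...]. A call has 1 to 12 rows; each row is the pose to reach, as a shift and turn from the pose commanded when the call began, along the tool's axes at that moment; what a row does not reach only later rows make up. A row lasts 1/8 s, in which the tool goes at most 62.5 mm and 10.7 degrees, less where a joint would pass 70% of its speed; a pose out of reach is approached as far as the arm can. A call with a gripper value outside its range is refused whole. The fingers move at their own pace and stop on an object; the grip force is fixed at half the most. Time passes only in rows, so rows that repeat a pose let the fingers close. It gives the time, the measured TCP pose, the force, the opening and the grip force at its end, in the units of the state.
- ctrl.read_state(): the state, without advancing time (a new reading comes with each control period).
- viewer.get_image(name): name is "side" or "top" or "wrist"; returns (picture, depth): 400x640x3 uint8, red, green, blue; 400x640 float32, mm along the optical axis (not along the pixel's ray), 0 where there is no reading.
- viewer.camera_model(name): a dict with "fx", "fy", "cx", "cy" (pixels), "T" (4x4, takes a point from camera to world coordinates). Camera axes: x right, y down, z forward; pixel columns grow to the right and rows downward; lengths in mm; the calibration is good to about 2 mm. A picture is of the moment at which its call begins: read the wrist's pose just before it. camera_model takes no time and is no camera call; for the wrist camera it gives the pose at the moment of the call.
- ctrl.finish_job(): hands the job in; it is judged then, once.
Trained networks look in the newest picture that a camera, given by its name, has taken for a name from the list of things; names that differ only in an ending like _2 or _b are one class to them, and where a whole thing is asked for, a point or a joint stands for the part that bears it (a point fixed in the world has none). Each returns a list of dicts, best first, with "score" (0 to 1); they miss things now and then, are a little off and sometimes report something else, mostly with a low value. They report only what shows in the picture. A call takes as long as a camera call.
- silhouettes(camera, target): "pixels" (400x640 bool, what is visible of it) and "xy" ([column, row] in pixels, amid what is visible of it).
The state is a dict: "clock": time; "qpos": joint angles; "qd": joint speeds; "tau": joint torques, N m; "eef_pos": TCP position; "tool_rot": TCP orientation; "force": force on the tool from outside, world axes, zero at the start; "torque": the same for the moment, N m; "width": finger opening in mm; "gripper_force": force on a finger pad.
Only numpy, scipy, OpenCV 4.12 (cv2) and the standard library are available. Lean on these libraries where they do the work, as an engineer would, in place of code of your own. Each camera call takes 0.05 s, during which the arm holds its last target. There are 200 camera calls.

### The job

One of the four valves on the gas manifold was left open: its bar handle stands skewed along the row while the others lie straight across it. Turn it clockwise until you feel it meet its seat, then nip it up about ten degrees more, so that the marked collar under the handle just moves with it but by less than fifteen degrees, without touching the neighbouring handles or moving what stands around; then let go and gently press the round button at the end of the row well down to reset the panel.

Things in the scene. Friction and masses are not known exactly. Their poses are not given: they have to be found in the camera images.
- manifold: Grey gas manifold box, fixed on the bench, 100 (x) x 310 (y) x 50 mm high. Origin: centre of its underside. y runs along the row of valves; four hose barbs stick 22 mm out of its -x side, towards the robot. On its top, along the middle: four like valves 56 mm apart (y = 58, 2, -54, -110 mm, in any order) and a push button at y = 118 mm.
- valve_open_grip (a point): The valve that stands open: black bar handle, 42 mm long, 11 mm thick, flat sides 16 to 43 mm above the box's top. Point on its vertical spindle axis, 34 mm above the box's top. x axis along the bar to its nose (rounded end, white line), z up. At the start the nose is turned 0.55 to 1.75 rad anticlockwise (from above) from the box's x axis; clockwise shuts it.
- valve_open_nose (a point): Tip of that nose, 22.5 mm from the spindle axis. Turned clockwise the bar drags lightly (0.03 N m) until the seat bites, 1.0 to 1.3 rad on; where exactly cannot be seen, only felt: from there it takes a steady 0.3 N m and drags the collar under it along. Bar and collar stay where they are left; turned back, the bar opens again and the collar stays.
- valve_open_mark (a point): Black line on the rim of the aluminium collar (37 mm across, 5.5 to 9.5 mm above the box's top) under the open valve's bar, 18 mm from the spindle axis. Stands still until the seat bites, then goes round with the bar: 10 degrees is 3.1 mm. Its angle does not tell where the seat is.
- reset_button_top (a point): Centre of the top of the round grey push button (24 mm across) at the end of the row, z up. It moves 8 mm straight down and springs back.
- reset_button (a joint): How far the push button is down, in m: 0 up, 0.008 fully down, which takes 6 N (spring, from 1.8 N at the start); it counts as pressed from 0.005.
- valve_1: A neighbouring valve that is already shut, same make and size as the open one. Origin: on its spindle axis at the box's top; x axis towards its handle's nose (within 0.2 rad of the box's x axis), z up. Its handle turns at a light touch and must not be touched.
- valve_1_nose (a point): Tip of that shut valve's nose, 22.5 mm from its spindle axis, 84 mm above the bench.
- valve_2: A neighbouring valve that is already shut, same make and size as the open one. Origin: on its spindle axis at the box's top; x axis towards its handle's nose (within 0.2 rad of the box's x axis), z up. Its handle turns at a light touch and must not be touched.
- valve_2_nose (a point): Tip of that shut valve's nose, 22.5 mm from its spindle axis, 84 mm above the bench.
- valve_3: A neighbouring valve that is already shut, same make and size as the open one. Origin: on its spindle axis at the box's top; x axis towards its handle's nose (within 0.2 rad of the box's x axis), z up. Its handle turns at a light touch and must not be touched.
- valve_3_nose (a point): Tip of that shut valve's nose, 22.5 mm from its spindle axis, 84 mm above the bench.
- vial: Bystander: small brown screw-cap vial, 23 mm across, 48 mm high, in front of the box. Origin: centre of its underside.
- tape: Bystander: roll of beige tape lying flat, 58 mm across, 18 mm high, at the right end of the box. Origin: centre of its underside.
- petri: Bystander: petri dish, 58 mm across, 14 mm high, behind the box. Origin: centre of its underside.

How it is judged:
By the outcome, as a careful person would: the job done as asked, in the order asked, and still so for the second after the job is handed in, with the robot touching nothing.
It also fails if it takes over 61 s, if anything falls off the work surface, if the arm or the gripper's body presses on something with over 40 N, if the wrist force passes 120 N, or if a joint passes its speed limit or range.

## Working session

There is one attempt and no reset: what is moved stays moved. The work goes in short steps, Python scripts to look and compute and a shell command to move; the robot and the scene stay as the last step left them, time stands still between calls to the robot, and variables do not carry over. Pictures are saved under pics/ and viewed, at most 10 in all, crops included, and the job is handed in when it is done.

```bash
mkdir -p pics; ls; cat > h.py <<'E'
import numpy as np, cv2
from cell import ctrl, viewer, silhouettes
def world(cam,uv,d):
    m=viewer.camera_model(cam); T=np.array(m["T"])
    p=np.array([(uv[0]-m["cx"])/m["fx"]*d,(uv[1]-m["cy"])/m["fy"]*d,d,1])
    return (T@p)[:3]
def onplane(cam,uv,z):
    m=viewer.camera_model(cam); T=np.array(m["T"])
    r=T[:3,:3]@np.array([(uv[0]-m["cx"])/m["fx"],(uv[1]-m["cy"])/m["fy"],1.])
    o=T[:3,3]; return o+r*(z-o[2])/r[2]
def save(n,im): cv2.imwrite(n,cv2.cvtColor(im,cv2.COLOR_RGB2BGR))
E
python3 - <<'E'
from h import *
s=ctrl.read_state(); print(s)
for c in ["top","side"]:
    im,d=viewer.get_image(c); save(f"pics/{c}0.png",im)
    m=viewer.camera_model(c); print(c,m["fx"],np.round(m["T"],3).tolist())
    for n in ["manifold","valve_open_grip","valve_open_nose","valve_1","reset_button_top","vial","tape","petri"]:
        for r in silhouettes(c,n)[:4]:
            u=r["xy"]; dd=d[int(u[1]),int(u[0])]
            print(n,round(r["score"],2),np.round(u),r["pixels"].sum(),np.round(world(c,u,dd)))
E
```

```text
pics
{'clock': 0.0, 'qpos': array([-1.319779  ,  0.62933873,  0.03839967,  1.51835628, -0.02702194,
        0.99629321, -0.02000724]), 'qd': array([ 7.25503909e-04, -4.91390597e-04, -4.70644025e-05,  3.08161642e-04,
       -1.43889649e-03,  1.03180801e-03,  8.09156913e-04]), 'tau': array([-1.20133723e-04, -5.63413918e+01,  1.22587558e+00, -1.93439144e+01,
        1.09224563e-02,  1.04842635e-02,  3.90896915e-06]), 'eef_pos': array([202.25284955, 617.080582  , 228.89684931]), 'tool_rot': array([-3.13971322e+00, -1.90579836e-05,  2.82479060e+00]), 'force': array([-0.06475578, -0.53864379,  0.29320761]), 'torque': array([-0.00210808, -0.04053835,  0.02017753]), 'gripper_force': 0.0, 'width': 85.50767141226733}
top 402.83942886990195 [[-0.005, -0.992, 0.125, 360.27], [-1.0, 0.005, -0.004, 110.701], [0.003, -0.125, -0.992, 944.512], [0.0, 0.0, 0.0, 1.0]]
manifold 0.66 [313. 197.] 5509 [470. 122.  52.]
valve_open_grip 0.52 [316. 188.] 122 [484. 116.  85.]
valve_open_nose 0.56 [320. 188.] 141 [360. 111. 945.]
valve_1 0.84 [343. 186.] 280 [487.  58.  94.]
valve_1 0.82 [370. 188.] 270 [483.  
[... 403 characters left out ...]
071, 0.449, -0.891, 929.192], [-0.003, -0.893, -0.45, 478.61], [0.0, 0.0, 0.0, 1.0]]
manifold 0.73 [316. 231.] 4071 [470. 203.  51.]
manifold 0.47 [312. 179.] 327 [488.  62.  78.]
valve_open_grip 0.59 [310. 188.] 266 [487. 125.  91.]
valve_open_nose 0.77 [310. 189.] 285 [487. 119.  84.]
valve_1 0.75 [301. 207.] 526 [496. 176.  79.]
valve_1 0.71 [314. 182.] 393 [480. 107.  94.]
valve_1 0.66 [313. 165.] 256 [490.   6.  83.]
valve_1 0.43 [305. 207.] 457 [491. 174.  79.]
reset_button_top 0.35 [364. 237.] 340 [390. 175.  26.]
vial 0.56 [364. 236.] 395 [391. 175.  27.]
vial 0.42 [310. 175.] 290 [492.  64.  87.]
petri 0.67 [247. 241.] 618 [590. 181.  13.]
petri 0.26 [309. 178.] 302 [493.  64.  81.]
```

```bash
python3 - <<'E'
import cv2
a=cv2.imread("pics/top0.png")[120:260,230:440]; b=cv2.imread("pics/side0.png")[130:290,200:400]
a=cv2.resize(a,(800,533)); cv2.imwrite("pics/a.png",a)
cv2.imwrite("pics/b.png",cv2.resize(b,(750,600)))
E
```

```text
(no output)
```

View pics/a.png

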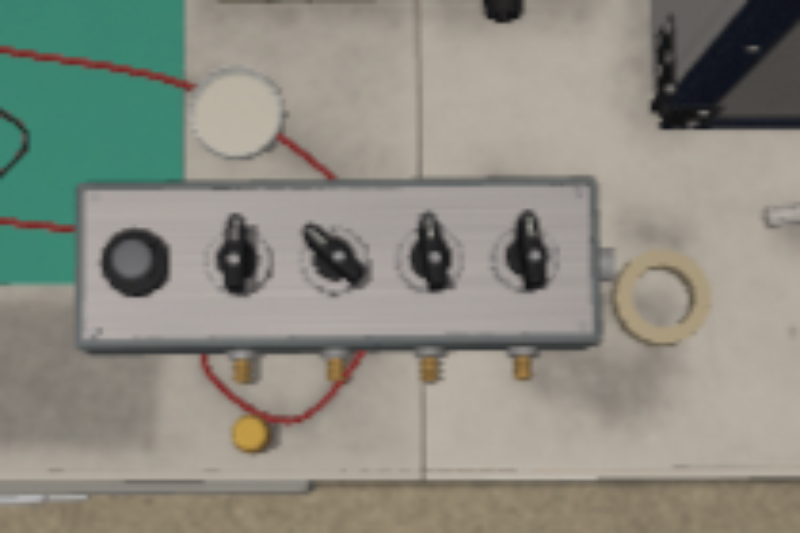

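View pics/b.png

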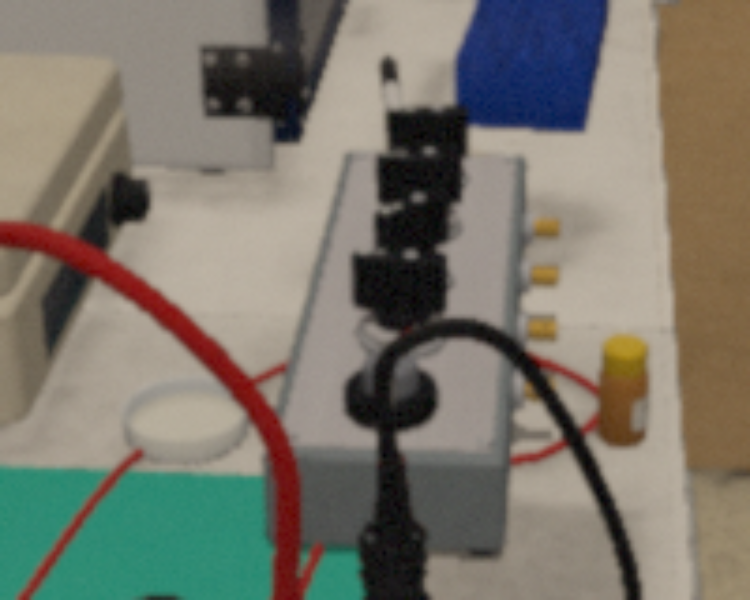

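The pictures show the manifold with its button at the left end, about (265,188) in the top view. The open valve is second from the button side, about (318,188), with its nose to the upper left, about 45–50° anticlockwise. Next I'll measure it and check for obstacles on the way.

```bash
python3 - <<'E'
from h import *
im,d=viewer.get_image("top"); m=viewer.camera_model("top"); T=np.array(m["T"])
v,u=np.mgrid[0:400,0:640]
P=np.stack([(u-m["cx"])/m["fx"]*d,(v-m["cy"])/m["fy"]*d,d],-1)@T[:3,:3].T+T[:3,3]
P[d==0]=-999
for lo,hi in [(110,200),(200,300),(300,800)]:
    q=P[(P[...,2]>lo)&(P[...,2]<hi)]
    H,xe,ye=np.histogram2d(q[:,0],q[:,1],bins=[np.arange(-200,1001,100),np.arange(-600,1001,100)])
    print(lo,[(int(xe[i]),int(ye[j]),int(H[i,j])) for i,j in zip(*np.where(H>5))])
# box top fit
mask=(abs(P[...,2]-50)<8)&(P[...,0]>400)&(P[...,0]<560)&(P[...,1]>-120)&(P[...,1]<270)
q=P[mask][:,:2].astype(np.float32); r=cv2.minAreaRect(q); print(r,P[mask][:,2].mean(),len(q))
print("spindle",onplane("top",(230+337/3.81,120+260/3.81),93),"button",onplane("top",(230+133/3.81,120+258/3.81),75))
print([onplane("top",(230+x/3.81,120+258/3.81),93)[:2].round() for x in (236,337,434,530)])
di=viewer.get_image("side")[1]
for uv in [(322,217),(270,240),(304,250)]: print(uv,world("side",uv,di[uv[1],uv[0]]).round())
E
```

```text
110 [(0, -100, 26), (0, 0, 32), (300, 500, 82), (400, 500, 2043), (400, 600, 662), (500, -600, 100), (500, -500, 830), (500, -400, 580), (500, -300, 592), (500, -200, 567), (500, -100, 246), (500, 400, 143), (500, 500, 2196), (500, 600, 1035), (500, 700, 79), (600, -100, 517), (600, 400, 764), (600, 500, 2193), (600, 600, 2207), (600, 700, 863), (700, -100, 483), (700, 0, 1922), (700, 100, 672), (700, 300, 311), (700, 400, 936), (700, 500, 1277), (700, 600, 1387), (700, 700, 688), (800, -100, 329), (800, 0, 698), (800, 100, 311), (800, 300, 72), (800, 400, 127)]
200 [(100, 500, 236), (200, 500, 47), (300, 500, 10), (400, 500, 363), (400, 600, 257), (500, -500, 623), (500, -400, 972), (500, -300, 946), (500, -200, 906), (500, -100, 376), (500, 500, 226), (600, -100, 830), (700, -100, 749), (700, 300, 538), (700, 400, 763), (700, 500, 761), (700, 600, 744), (700, 700, 126), (800, -100, 106), (800, 300, 129), (800, 400, 16)]
300 [(100, 500, 719), (200, 500, 130), (400, 600, 23), (500, -500, 40), (500, -400, 1854), (500, -300, 5974), (500, -200, 7816), (500, -100, 2261), (500, 500, 78), (500, 600, 63), (600, -300, 236), (600, -200, 1197), (600, -100, 3822), (600, 300, 594), (600, 400, 21), (600, 500, 26), (700, -100, 585), (700, 300, 149), (700, 400, 1690), (700, 500, 1944), (700, 600, 402)]
((489.630615234375, 110.56388092041016), (100.64225769042969, 309.5897521972656), 0.3866663873195648) 51.09513448835185 4894
spindle [483.38342917 110.85454901  93.        ] button [487.72499642 227.57029836  75.        ]
[array([485., 167.]), array([485., 111.]), array([484.,  56.]), array([484.,   3.])]
(322, 217) [436. 568. 279.]
(270, 240) [468. 627. 292.]
(304, 250) [450. 576. 252.]
```

```bash
python3 -m creep '[{"jaw":-0.25,"xyz":[-164,-248,0],"angular":[0,0,0.7]},{"jaw":-0.25,"xyz":[-164,-248,0],"angular":[0,0,0.7]},{"jaw":-0.25,"xyz":[-164,-248,0],"angular":[0,0,0.7]},{"jaw":-0.25,"xyz":[-164,-248,0],"angular":[0,0,0.7]},{"jaw":-0.25,"xyz":[-164,-248,0],"angular":[0,0,0.7]},{"jaw":-0.25,"xyz":[-428,-391,-20],"angular":[0,0,1.975]},{"jaw":-0.25,"xyz":[-428,-391,-20],"angular":[0,0,1.975]},{"jaw":-0.25,"xyz":[-428,-391,-20],"angular":[0,0,1.975]},{"jaw":-0.25,"xyz":[-428,-391,-20],"angular":[0,0,1.975]},{"jaw":-0.25,"xyz":[-428,-391,-20],"angular":[0,0,1.975]},{"jaw":-0.25,"xyz":[-428,-391,-20],"angular":[0,0,1.975]},{"jaw":-0.25,"xyz":[-428,-391,-20],"angular":[0,0,1.975]}]'
python3 - <<'E'
from h import *
s=ctrl.read_state(); print(s["clock"],s["eef_pos"],s["tool_rot"],s["qpos"].round(2),s["force"],s["width"])
im,d=viewer.get_image("wrist"); save("pics/w1.png",im); m=viewer.camera_model("wrist"); print(np.round(m["T"],3),m["fx"])
for n in ["valve_open_grip","valve_open_nose","valve_open_mark","reset_button_top","valve_1"]:
    for r in silhouettes("wrist",n)[:3]: 
        print(n,round(r["score"],2),np.round(r["xy"]),r["pixels"].sum(),onplane("wrist",r["xy"],84).round())
E
```

```text
clock: 2.5
eef_pos: [487.9, 111.9, 249.9]
tool_rot: [3.141, -0.0, 0.843]
force: [0.0, 0.6, -0.1]
width: 31.9
gripper_force: 0.0
2.5 [487.8638112  111.94905184 249.88610954] [ 3.14136969e+00 -2.03458011e-04  8.42593559e-01] [-0.73  0.45  0.65  1.91 -0.35  0.89 -0.64] [ 0.02194762  0.60651677 -0.07910737] 31.908805408976956
[[ 7.45000e-01 -6.38000e-01 -1.93000e-01  5.36421e+02]
 [-6.67000e-01 -7.13000e-01 -2.16000e-01  1.66679e+02]
 [ 0.00000e+00  2.90000e-01 -9.57000e-01  3.93739e+02]
 [ 0.00000e+00  0.00000e+00  0.00000e+00  1.00000e+00]] 319.08960037985884
valve_open_grip 0.74 [316. 178.] 679 [487. 114.  84.]
valve_open_nose 0.61 [315. 172.] 671 [491. 120.  84.]
valve_open_mark 0.89 [318. 172.] 1037 [493. 118.  84.]
reset_button_top 0.56 [236.  92.] 552 [485. 224.  84.]
valve_1 0.77 [384. 241.] 940 [496.  17.  84.]
valve_1 0.65 [352. 211.] 1129 [492.  65.  84.]
valve_1 0.59 [284. 133.] 1257 [493. 168.  84.]
```

View pics/w1.png

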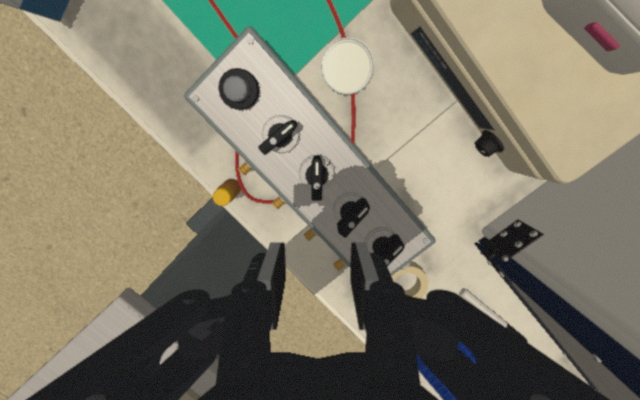

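The wrist view shows the open valve's bar near (317,178), almost vertical in the picture, so it is nearly aligned with the tool's x. The button is at (238,88). Now I'll refine the bar's angle and centre.

```bash
python3 - <<'E'
from h import *
im,d=viewer.get_image("wrist")
g=cv2.cvtColor(im,cv2.COLOR_RGB2GRAY)
r=silhouettes("wrist","valve_open_grip")[0]["pixels"]
v,u=np.where(r); P=np.array([onplane("wrist",(a,b),90)[:2] for a,b in zip(u,v)],np.float32)
c=P.mean(0);w,V=np.linalg.eigh(np.cov((P-c).T));a=V[:,1]*np.sign(V[0,1]);print("pca",c,np.arctan2(a[1],a[0]),np.sqrt(w)*3.46, cv2.minAreaRect(P))
dd=d[v,u]; z=np.array([world("wrist",(a,b),k) for a,b,k in zip(u,v,dd)])
t=z[(z[:,2]>86)&(z[:,2]<100)]; print(len(t),t.mean(0)); 
c=t[:,:2].mean(0);w,V=np.linalg.eigh(np.cov((t[:,:2]-c).T));a=V[:,1]*np.sign(V[0,1]);print(np.arctan2(a[1],a[0]),np.sqrt(w)*3.46)
save("pics/w2.png",cv2.resize(im[140:220,270:370],None,fx=7,fy=7,interpolation=cv2.INTER_CUBIC))
E
```

```text
pca [489.24478 115.35876] 0.837231453258911 [16.61591713 36.81754022] ((488.1907043457031, 115.78942108154297), (42.93590545654297, 21.631248474121094), 32.05900955200195)
445 [488.82498357 114.41506377  92.72952324]
0.8273097638805811 [10.58308716 38.76670887]
```

View pics/w2.png

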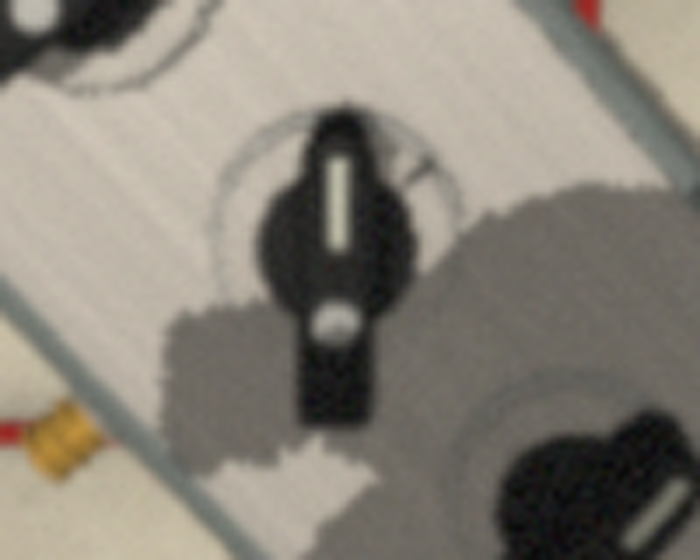

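The bar lies exactly along the tool's x, with its screw at about (318,186). The black collar mark is at about (330,163), to the right of the nose.

```bash
python3 - <<'E'
from h import *
for p in [(337,325),(337,425),(345,105)]: print(onplane("wrist",(270+p[0]/7,140+p[1]/7),93))
s=ctrl.read_state(); R=np.array([[np.cos(s["tool_rot"][2]),np.sin(s["tool_rot"][2])],[np.sin(s["tool_rot"][2]),-np.cos(s["tool_rot"][2])]])
q=onplane("wrist",(270+337/7,140+325/7),93)[:2]; print(R.T@(q-s["eef_pos"][:2]), R.T@(np.array([488.8,114.4])-s["eef_pos"][:2]),viewer.camera_model("wrist")["cx"])
E
```

```text
[484.65505931 108.69882855  93.        ]
[475.08755421  97.74321598  93.        ]
[505.64146691 131.0873356   93.        ]
[-4.95211085  0.80327181] [2.06749607 0.16373453] 317.5679307507256
```

```bash
python3 -m creep '[{"jaw":-0.25,"xyz":[0,0,60],"angular":[0,0,0]},{"jaw":-0.25,"xyz":[0,0,110],"angular":[0,0,0]},{"jaw":-0.25,"xyz":[0,0,140],"angular":[0,0,0]},{"jaw":-0.25,"xyz":[0,0,155],"angular":[0,0,0]},{"jaw":-0.25,"xyz":[0,0,166],"angular":[0,0,0]},{"jaw":-0.25,"xyz":[0,0,166],"angular":[0,0,0]},{"jaw":-0.25,"xyz":[0,0,166],"angular":[0,0,0]}]'
python3 - <<'E'
from h import *
im,d=viewer.get_image("wrist"); save("pics/w3.png",im); s=ctrl.read_state(); print(s["force"],s["torque"],s["qpos"].round(2))
E
```

```text
clock: 3.78
eef_pos: [488.1, 112.9, 84.7]
tool_rot: [3.141, -0.002, 0.85]
force: [0.0, 0.3, -0.4]
width: 31.7
gripper_force: 0.0
[ 0.11343911 -0.21555974 -0.72504554] [-0.02185349  0.004033   -0.00306234] [-0.56  0.69  0.42  2.06 -0.58  0.5  -0.43]
```

View pics/w3.png

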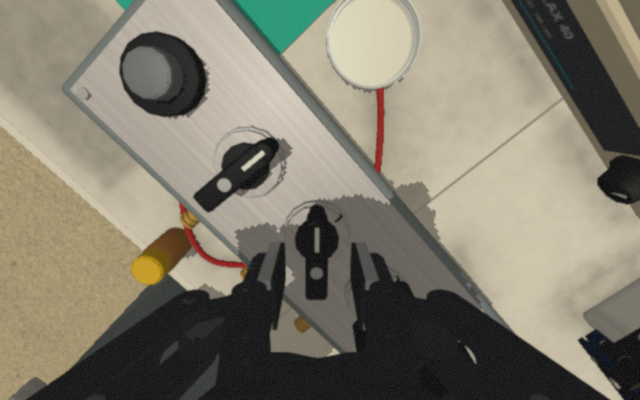

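The bar sits centred between the open fingers (bar at column 317, fingers at 283 and 353) and nothing is touched. Closing now.

```bash
python3 -m creep '[{"jaw":-1,"xyz":[0,0,0],"angular":[0,0,0]},{"jaw":-1,"xyz":[0,0,0],"angular":[0,0,0]},{"jaw":-1,"xyz":[0,0,0],"angular":[0,0,0]},{"jaw":-1,"xyz":[0,0,0],"angular":[0,0,0]},{"jaw":-1,"xyz":[0,0,0],"angular":[0,0,0]}]'
cat > st.py <<'E'
from h import *
s=ctrl.read_state(); print(s["clock"],"yaw",s["tool_rot"].round(4),s["eef_pos"].round(1),"F",s["force"].round(1),"M",s["torque"].round(3),s["width"].round(1),s["gripper_force"],"q7",s["qpos"].round(2))
E
python3 st.py
```

```text
clock: 4.45
eef_pos: [487.6, 113.1, 84.6]
tool_rot: [3.142, -0.001, 0.85]
force: [-1.0, -0.1, 5.9]
width: 8.5
gripper_force: 60.9Traceback (most recent call last):
  File "st.py", line 2, in <module>
    s=ctrl.read_state(); print(s["clock"],"yaw",s["tool_rot"].round(4),s["eef_pos"].round(1),"F",s["force"].round(1),"M",s["torque"].round(3),s["width"].round(1),s["gripper_force"],"q7",s["qpos"].round(2))
                                                                                                                                              ^^^^^^^^^^^^^^^^
AttributeError: 'float' object has no attribute 'round'
```

```bash
sed -i 's/s\["width"\].round(1)/round(s["width"],1)/' st.py; python3 -m creep '[{"jaw":-1,"xyz":[0,0,0],"angular":[0,0,0.1]},{"jaw":-1,"xyz":[0,0,0],"angular":[0,0,0.2]},{"jaw":-1,"xyz":[0,0,0],"angular":[0,0,0.3]},{"jaw":-1,"xyz":[0,0,0],"angular":[0,0,0.4]},{"jaw":-1,"xyz":[0,0,0],"angular":[0,0,0.4]},{"jaw":-1,"xyz":[0,0,0],"angular":[0,0,0.4]}]'; python3 st.py;  python3 -m creep '[{"jaw":-1,"xyz":[0,0,0],"angular":[0,0,0.1]},{"jaw":-1,"xyz":[0,0,0],"angular":[0,0,0.2]},{"jaw":-1,"xyz":[0,0,0],"angular":[0,0,0.3]},{"jaw":-1,"xyz":[0,0,0],"angular":[0,0,0.4]},{"jaw":-1,"xyz":[0,0,0],"angular":[0,0,0.45]},{"jaw":-1,"xyz":[0,0,0],"angular":[0,0,0.45]},{"jaw":-1,"xyz":[0,0,0],"angular":[0,0,0.45]},{"jaw":-1,"xyz":[0,0,0],"angular":[0,0,0.45]}]'; python3 st.py
```

```text
clock: 5.2
eef_pos: [487.5, 113.2, 84.5]
tool_rot: [-3.141, -0.001, 0.45]
force: [-1.2, 1.4, 4.9]
width: 8.9
gripper_force: 61.0
5.2 yaw [-3.141e+00 -1.000e-03  4.500e-01] [487.5 113.2  84.5] F [-1.2  1.4  4.9] M [ 0.126  0.263 -0.065] 8.9 60.965917110443115 q7 [-0.63  0.72  0.53  2.07 -0.7   0.54 -0.7 ]
clock: 6.2
eef_pos: [487.5, 113.4, 84.5]
tool_rot: [-3.14, -0.0, 0.0]
force: [-1.3, 0.9, 6.4]
width: 8.6
gripper_force: 61.0
6.2 yaw [-3.1401e+00 -5.0000e-04  1.0000e-04] [487.5 113.4  84.5] F [-1.3  0.9  6.4] M [0.18  0.313 0.034] 8.6 60.99698066711426 q7 [-0.7   0.75  0.66  2.07 -0.83  0.6  -1.03]
```

```bash
python3 -m creep '[{"jaw":-1,"xyz":[0,0,0],"angular":[0,0,0.06]},{"jaw":-1,"xyz":[0,0,0],"angular":[0,0,0.1]},{"jaw":-1,"xyz":[0,0,0],"angular":[0,0,0.1]}]' >/dev/null; python3 st.py;  python3 -m creep '[{"jaw":-1,"xyz":[0,0,0],"angular":[0,0,0.025]},{"jaw":-1,"xyz":[0,0,0],"angular":[0,0,0.05]},{"jaw":-1,"xyz":[0,0,0],"angular":[0,0,0.05]}]'>/dev/null; python3 st.py;python3 -m creep '[{"jaw":-1,"xyz":[0,0,0],"angular":[0,0,0.025]},{"jaw":-1,"xyz":[0,0,0],"angular":[0,0,0.05]},{"jaw":-1,"xyz":[0,0,0],"angular":[0,0,0.05]}]'>/dev/null; python3 st.py
```

```text
6.575 yaw [-3.1401e+00 -4.0000e-04 -1.0010e-01] [487.5 113.4  84.5] F [-0.8 -0.2  6.7] M [ 0.202  0.275 -0.004] 8.8 61.000152826309204 q7 [-0.72  0.76  0.68  2.07 -0.86  0.62 -1.1 ]
6.95 yaw [-3.140e+00 -2.000e-04 -1.501e-01] [487.5 113.4  84.5] F [-1.3  0.9  6.2] M [ 0.2    0.317 -0.044] 8.5 60.99097967147827 q7 [-0.73  0.77  0.7   2.07 -0.87  0.62 -1.14]
7.325 yaw [-3.14e+00 -2.00e-04 -2.00e-01] [487.5 113.4  84.6] F [-1.   1.4  6.1] M [ 0.179  0.333 -0.006] 8.9 60.99302530288696 q7 [-0.73  0.77  0.71  2.07 -0.88  0.63 -1.18]
```

```bash
python3 -m creep '[{"jaw":-1,"xyz":[0,0,0],"angular":[0,0,0.02]},{"jaw":-1,"xyz":[0,0,0],"angular":[0,0,0.04]}]' >/dev/null; python3 st.py; python3 -m creep '[{"jaw":-1,"xyz":[0,0,0],"angular":[0,0,0.02]},{"jaw":-1,"xyz":[0,0,0],"angular":[0,0,0.04]}]' >/dev/null; python3 st.py
```

```text
7.575 yaw [-3.1399  0.     -0.2402] [487.5 113.5  84.5] F [-1.1  0.6  5.7] M [ 0.249  0.291 -0.043] 8.4 60.952391624450684 q7 [-0.74  0.78  0.72  2.07 -0.89  0.64 -1.21]
7.825 yaw [-3.14    0.     -0.2795] [487.5 113.5  84.5] F [-1.3  1.8  5.3] M [0.173 0.24  0.276] 8.1 61.12218618392944 q7 [-0.75  0.78  0.73  2.07 -0.9   0.64 -1.24]
```

The seat bit between yaw -0.24 and -0.28, where the torque jumped from about 0 to 0.28 N m. I'll nip it up to about -0.435.

```bash
python3 -m creep '[{"jaw":-1,"xyz":[0,0,0],"angular":[0,0,0.02]},{"jaw":-1,"xyz":[0,0,0],"angular":[0,0,0.04]}]' >/dev/null; python3 st.py; python3 -m creep '[{"jaw":-1,"xyz":[0,0,0],"angular":[0,0,0.03]},{"jaw":-1,"xyz":[0,0,0],"angular":[0,0,0.06]},{"jaw":-1,"xyz":[0,0,0],"angular":[0,0,0.09]},{"jaw":-1,"xyz":[0,0,0],"angular":[0,0,0.115]}]' >/dev/null; python3 st.py
```

```text
8.075 yaw [-3.1401e+00  1.0000e-04 -3.1910e-01] [487.5 113.5  84.5] F [-2.1  1.5  5.9] M [0.112 0.253 0.31 ] 9.0 61.07350945472717 q7 [-0.75  0.78  0.74  2.07 -0.91  0.65 -1.27]
8.575 yaw [-3.1401e+00  3.0000e-04 -4.3420e-01] [487.5 113.6  84.6] F [-0.9  1.3  6.3] M [0.222 0.323 0.279] 8.9 61.083258390426636 q7 [-0.77  0.8   0.77  2.07 -0.93  0.67 -1.36]
```

```bash
python3 -m creep '[{"jaw":-0.4,"xyz":[0,0,0],"angular":[0,0,0]},{"jaw":-0.4,"xyz":[0,0,0],"angular":[0,0,0]},{"jaw":-0.4,"xyz":[0,0,0],"angular":[0,0,0]},{"jaw":-0.4,"xyz":[0,0,0],"angular":[0,0,0]},{"jaw":-0.4,"xyz":[0,0,-20],"angular":[0,0,0]},{"jaw":-0.4,"xyz":[0,0,-60],"angular":[0,0,0]},{"jaw":-0.4,"xyz":[0,0,-110],"angular":[0,0,0]},{"jaw":-0.4,"xyz":[0,0,-140],"angular":[0,0,0]},{"jaw":-0.4,"xyz":[0,0,-140],"angular":[0,0,0]},{"jaw":-0.4,"xyz":[0,0,-140],"angular":[0,0,0]}]'
python3 - <<'E'
from h import *
im,d=viewer.get_image("wrist"); save("pics/w4.png",im)
M=viewer.camera_model("wrist"); T=np.array(M["T"])
def pix(p):
    q=T[:3,:3].T@(np.array(p)-T[:3,3]); return np.array([M["fx"]*q[0]/q[2]+M["cx"],M["fy"]*q[1]/q[2]+M["cy"]])
c=pix([488,112.3,80]); print(c)
# earlier mark angle, from w1 pose
m=onplane("wrist",c,59.5)
a=im[int(c[1])-45:int(c[1])+45,int(c[0])-60:int(c[0])+60]; print(int(c[0])-60,int(c[1])-45)
save("pics/w5.png",cv2.resize(a,None,fx=6.5,fy=6.5,interpolation=cv2.INTER_CUBIC)); np.save("T4.npy",T)
E
```

```text
clock: 9.82
eef_pos: [486.7, 113.1, 223.0]
tool_rot: [3.141, 0.001, -0.435]
force: [-0.2, 0.5, -0.2]
width: 25.3
gripper_force: 0.0
[316.22875278 183.94113457]
256 138
```

View pics/w5.png

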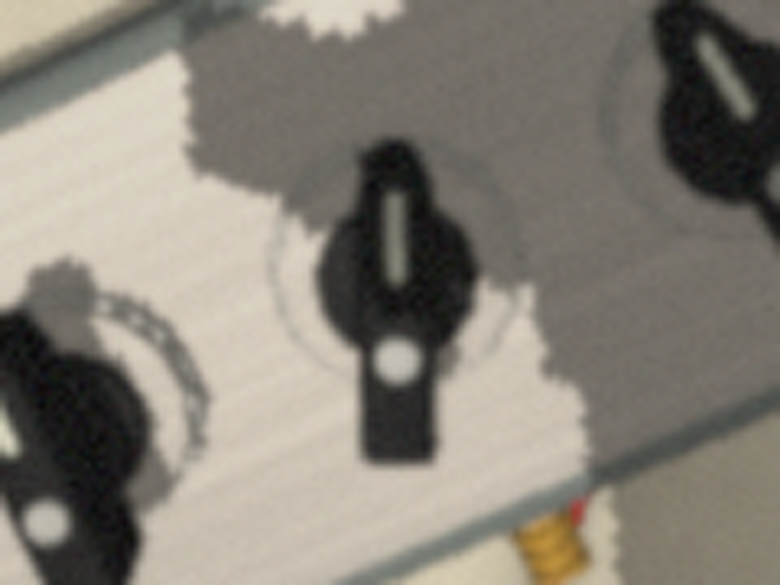

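The bar now sits along the tool at yaw -0.435. The collar mark is hidden in the shadow at the upper left, so I'll sample the collar rim's brightness by angle before and after.

```bash
python3 - <<'E'
from h import *
M=viewer.camera_model("wrist"); T4=np.load("T4.npy")
# rebuild first camera pose: same mount, rotated/translated with tool
def Rm(y): c,s=np.cos(y),np.sin(y); return np.array([[c,s,0],[s,-c,0],[0,0,-1]])
A4=np.eye(4);A4[:3,:3]=Rm(-.435);A4[:3,3]=[486.7,113.1,223.0]
A1=np.eye(4);A1[:3,:3]=Rm(.8426);A1[:3,3]=[487.86,111.95,249.89]
T1=A1@np.linalg.inv(A4)@T4; print(T1[:3,3])
def prof(f,T,rs,sp=(488.,112.3)):
    g=cv2.imread(f,0).astype(np.float32); th=np.radians(np.arange(-90,120,3)); out=[]
    for r in rs:
        p=np.stack([sp[0]+r*np.cos(th),sp[1]+r*np.sin(th),0*th+59.5],1); q=(p-T[:3,3])@T[:3,:3]
        u=M["fx"]*q[:,0]/q[:,2]+M["cx"]; v=M["fy"]*q[:,1]/q[:,2]+M["cy"]
        out.append(cv2.remap(g,u.astype(np.float32)[None],v.astype(np.float32)[None],cv2.INTER_LINEAR)[0])
    return np.array(out).round().astype(int)
a=prof("pics/w1.png",T1,[14.5,16,17.5]); b=prof("pics/w4.png",T4,[14.5,16,17.5])
for i,t in enumerate(range(-90,120,3)): print(t,a[:,i],b[:,i])
E
python3 - <<'E'
from h import *
im=cv2.imread("pics/w4.png")[148:198,290:345].astype(float)
cv2.imwrite("pics/w6.png",cv2.resize(np.clip((im/255)**.5*255,0,255).astype(np.uint8),None,fx=11,fy=11,interpolation=cv2.INTER_CUBIC))
E
```

```text
[537.52362408 166.44512094 393.48058016]
-90 [ 93  99 103] [109 107 104]
-87 [ 92 100 101] [110 107 105]
-84 [ 93 103 101] [110 108 107]
-81 [ 92 102 101] [110 110 106]
-78 [ 94 103 101] [111 111 107]
-75 [ 95 102 101] [111 112 106]
-72 [ 98 105 102] [111 112 105]
-69 [108 109 102] [111 111 104]
-66 [126 119 104] [112 110 103]
-63 [148 139 110] [109 106 103]
-60 [159 154 117] [109 106 102]
-57 [167 165 127] [108 107 101]
-54 [168 169 136] [104 109 103]
-51 [170 167 138] [ 95 107 101]
-48 [168 164 127] [ 76 103 103]
-45 [166 165 126] [ 55  89 101]
-42 [164 167 146] [36 68 94]
-39 [164 171 156] [23 47 78]
-36 [165 175 161] [21 29 54]
-33 [166 177 163] [23 23 35]
-30 [169 179 167] [24 27 20]
-27 [172 179 171] [25 22 26]
-24 [177 179 169] [26 13 20]
-21 [175 180 168] [25 17 19]
-18 [173 177 169] [24 18 23]
-15 [170 176 168] [24 19 34]
-12 [168 175 166] [28 27 40]
-9 [164 173 166] [38 43 54]
-6 [156 158 152] [55 69 77]
-3 [146 132 121] [75 98 96]
0 [138 120 111] [ 97 103 101]
3 [142 137 132] [104 106 104]
6 [139 156 157] [108 106 102]
9 [128 154 161] [110 108 104]
12 [114 142 155] [110 10
[... 361 characters left out ...]
 42 24] [207 201 181]
54 [57 37 28] [210 204 186]
57 [48 39 48] [208 205 191]
60 [42 49 83] [207 206 194]
63 [ 54  83 122] [206 208 194]
66 [ 79 124 154] [205 206 193]
69 [116 156 169] [202 202 195]
72 [147 177 173] [201 203 193]
75 [173 182 173] [201 202 192]
78 [182 184 172] [203 200 188]
81 [185 182 168] [198 200 187]
84 [185 184 165] [197 201 187]
87 [183 181 166] [198 200 190]
90 [182 180 168] [200 201 193]
93 [185 183 172] [198 203 196]
96 [187 186 176] [196 202 193]
99 [186 185 173] [193 202 191]
102 [185 184 170] [190 202 194]
105 [185 182 165] [191 205 197]
108 [186 185 167] [185 203 196]
111 [187 185 169] [184 204 195]
114 [187 185 168] [176 201 196]
117 [185 184 168] [172 198 195]
```

View pics/w6.png

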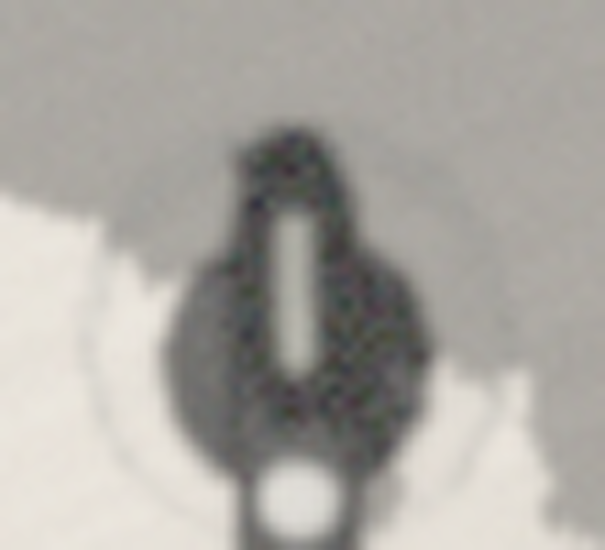

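The mark stood at about -1° before. Now it merges with the nose's left edge at about -9 to -15°, with a small bump at crop (245,160), which matches the planned 10° nip. Next is the button, with the jaws shut.

```bash
python3 -m creep '[{"jaw":-1,"xyz":[-24,-52,0],"angular":[0,0,0]},{"jaw":-1,"xyz":[-47,-105,0],"angular":[0,0,0]},{"jaw":-1,"xyz":[-47,-105,0],"angular":[0,0,0]},{"jaw":-1,"xyz":[-47,-105,0],"angular":[0,0,0]},{"jaw":-1,"xyz":[-47,-105,0],"angular":[0,0,0]}]'
python3 - <<'E'
from h import *
s=ctrl.read_state(); im,d=viewer.get_image("wrist"); save("pics/w7.png",im)
for r in silhouettes("wrist","reset_button_top")[:2]:
    v,u=np.where(r["pixels"]); P=np.array([world("wrist",(a,b),d[b,a]) for a,b in zip(u,v) if d[b,a]>0])
    z=np.percentile(P[:,2],[10,50,75,90,95,99]); t=P[P[:,2]>z[4]-3]; print(round(r["score"],2),r["xy"],z.round(1),t.mean(0),t.min(0),t.max(0),len(t))
print(s["eef_pos"],s["force"],s["width"])
E
```

```text
clock: 10.5
eef_pos: [489.0, 226.0, 223.6]
tool_rot: [3.141, 0.0, -0.438]
force: [0.7, 0.9, 0.4]
width: 0.3
gripper_force: 0.0
0.94 [315.5, 185.8] [69.6 73.8 74.4 74.9 75.1 75.7] [487.20738493 228.85314669  73.9814147 ] [475.58447972 217.45047658  72.12362141] [497.97886604 240.11432618  76.31633222] 422
0.2 [484.0, 107.3] [57.2 78.  92.4 93.5 93.9 94.6] [489.40399608  58.17236055  93.05636476] [468.66837739  49.97347763  90.9638921 ] [510.04515124  65.18989967  95.30531099] 654
[488.95441804 226.01859789 223.56821841] [0.72240411 0.88336386 0.36924289] 0.2762303344964752
```

View pics/w7.png

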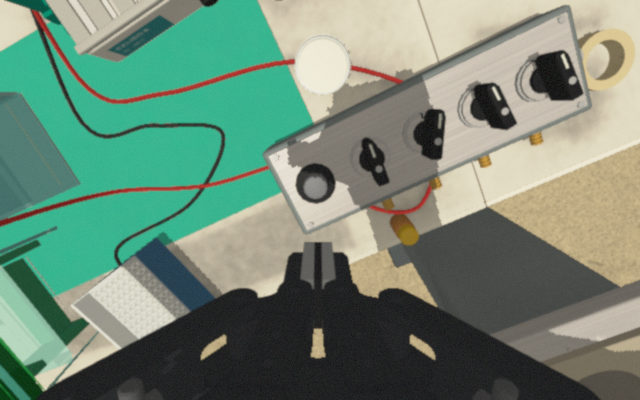

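The button top is at (487,229,74), picture (315,183), right under the tool. Descending to just above it.

```bash
python3 -m creep '[{"jaw":-1,"xyz":[-2,-2,50],"angular":[0,0,0]},{"jaw":-1,"xyz":[-2,-2,100],"angular":[0,0,0]},{"jaw":-1,"xyz":[-2,-2,120],"angular":[0,0,0]},{"jaw":-1,"xyz":[-2,-2,126],"angular":[0,0,0]},{"jaw":-1,"xyz":[-2,-2,126],"angular":[0,0,0]},{"jaw":-1,"xyz":[-2,-2,126],"angular":[0,0,0]}]' | head -4; python3 st.py
python3 -m creep '[{"jaw":-1,"xyz":[0,0,1],"angular":[0,0,0]},{"jaw":-1,"xyz":[0,0,2],"angular":[0,0,0]},{"jaw":-1,"xyz":[0,0,3],"angular":[0,0,0]},{"jaw":-1,"xyz":[0,0,3],"angular":[0,0,0]}]' >/dev/null; python3 st.py
python3 -m creep '[{"jaw":-1,"xyz":[0,0,1],"angular":[0,0,0]},{"jaw":-1,"xyz":[0,0,2],"angular":[0,0,0]},{"jaw":-1,"xyz":[0,0,2],"angular":[0,0,0]}]' >/dev/null; python3 st.py
```

```text
clock: 11.35
eef_pos: [489.1, 230.7, 99.2]
tool_rot: [-3.14, -0.002, -0.435]
force: [0.1, 0.6, 0.3]
11.35 yaw [-3.1396e+00 -1.7000e-03 -4.3520e-01] [489.1 230.7  99.2] F [0.1 0.6 0.3] M [ 0.02   0.003 -0.005] -0.1 0.0 q7 [-1.    0.83  0.84  1.96 -0.9   0.78 -1.63]
11.85 yaw [ 3.1415e+00  2.0000e-04 -4.3510e-01] [488.  230.5  94.7] F [ 0.7 -0.4 -0.1] M [-0.07  -0.04  -0.004] -0.3 0.0 q7 [-1.    0.84  0.83  1.96 -0.9   0.77 -1.63]
12.225 yaw [ 3.1414e+00  2.0000e-04 -4.3530e-01] [487.9 230.4  92.7] F [-0.   0.5  0.4] M [-0.038  0.064 -0.03 ] 0.3 0.0 q7 [-0.99  0.84  0.83  1.96 -0.91  0.77 -1.63]
```

```bash

python3 -m creep '[{"jaw":-1,"xyz":[0,0,1],"angular":[0,0,0]},{"jaw":-1,"xyz":[0,0,2],"angular":[0,0,0]},{"jaw":-1,"xyz":[0,0,2],"angular":[0,0,0]}]' >/dev/null; python3 st.py
python3 -m creep '[{"jaw":-1,"xyz":[0,0,1],"angular":[0,0,0]},{"jaw":-1,"xyz":[0,0,2],"angular":[0,0,0]},{"jaw":-1,"xyz":[0,0,2],"angular":[0,0,0]}]' >/dev/null; python3 st.py
python3 -m creep '[{"jaw":-1,"xyz":[0,0,1],"angular":[0,0,0]},{"jaw":-1,"xyz":[0,0,2],"angular":[0,0,0]},{"jaw":-1,"xyz":[0,0,2],"angular":[0,0,0]}]' >/dev/null; python3 st.py
```

```text
12.6 yaw [ 3.1414e+00  2.0000e-04 -4.3520e-01] [487.9 230.5  90.7] F [-0.2 -0.6 -0.2] M [ 0.057 -0.004 -0.015] -0.0 0.0 q7 [-0.99  0.84  0.83  1.96 -0.91  0.77 -1.62]
12.975 yaw [ 3.1415e+00  1.0000e-04 -4.3520e-01] [488.  230.5  88.7] F [ 0.2 -0.2  0.1] M [0.005 0.012 0.004] -0.1 0.0 q7 [-0.99  0.84  0.82  1.96 -0.92  0.76 -1.62]
13.35 yaw [ 3.1415e+00  1.0000e-04 -4.3520e-01] [488.  230.5  86.7] F [ 0.7 -0.5  0.9] M [0.008 0.018 0.025] 0.1 0.0 q7 [-0.99  0.85  0.82  1.96 -0.92  0.76 -1.62]
```

```bash

python3 -m creep '[{"jaw":-1,"xyz":[0,0,1],"angular":[0,0,0]},{"jaw":-1,"xyz":[0,0,2],"angular":[0,0,0]},{"jaw":-1,"xyz":[0,0,2],"angular":[0,0,0]}]' >/dev/null; python3 st.py
python3 - <<'E'
from h import *
im,d=viewer.get_image("side"); save("pics/s8.png",im)
cv2.imwrite("pics/s8c.png",cv2.resize(cv2.imread("pics/s8.png")[120:280,220:400],None,fx=3.7,fy=3.7))
E
```

```text
13.725 yaw [ 3.1415e+00  2.0000e-04 -4.3530e-01] [487.9 230.5  84.7] F [-0.8 -0.   0.3] M [-0.008 -0.081 -0.065] -0.0 0.0 q7 [-0.99  0.85  0.82  1.96 -0.92  0.75 -1.61]
```

View pics/s8c.png

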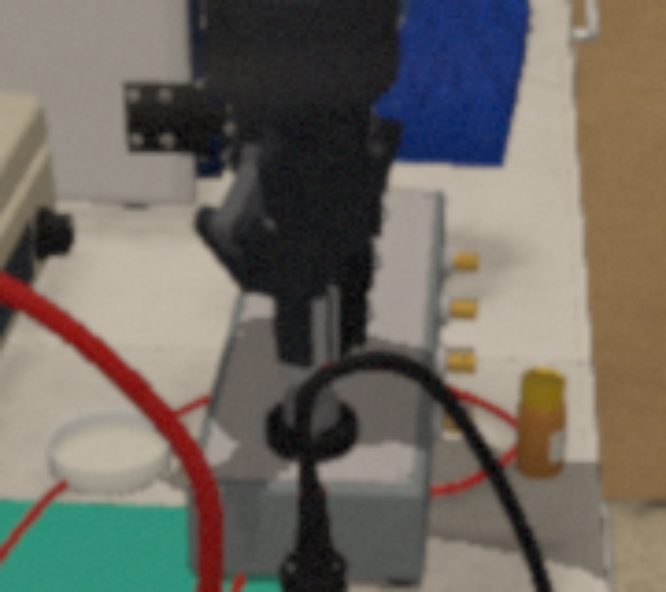

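The side view shows the closed fingers above the button. The tip edge is near crop (315,362) and the button top near (315,395), so a gap remains. Continuing down by feel.

```bash

python3 -m creep '[{"jaw":-1,"xyz":[0,0,1],"angular":[0,0,0]},{"jaw":-1,"xyz":[0,0,2],"angular":[0,0,0]},{"jaw":-1,"xyz":[0,0,2],"angular":[0,0,0]}]' >/dev/null; python3 st.py
python3 -m creep '[{"jaw":-1,"xyz":[0,0,1],"angular":[0,0,0]},{"jaw":-1,"xyz":[0,0,2],"angular":[0,0,0]},{"jaw":-1,"xyz":[0,0,2],"angular":[0,0,0]}]' >/dev/null; python3 st.py
```

```text
14.15 yaw [ 3.1415e+00  1.0000e-04 -4.3520e-01] [488.  230.5  82.7] F [-0.2 -0.2  0.2] M [0.028 0.069 0.   ] 0.0 0.0 q7 [-0.98  0.85  0.81  1.96 -0.93  0.75 -1.61]
14.525 yaw [ 3.1415e+00  2.0000e-04 -4.3520e-01] [487.9 230.5  80.7] F [0.8 0.4 0.7] M [ 0.022 -0.047 -0.014] 0.1 0.0 q7 [-0.98  0.85  0.81  1.97 -0.93  0.75 -1.61]
```

```bash
python3 - <<'E'
from h import *
im,d=viewer.get_image("side"); m=viewer.camera_model("side"); T=np.array(m["T"])
v,u=np.mgrid[0:400,0:640]
P=np.stack([(u-m["cx"])/m["fx"]*d,(v-m["cy"])/m["fy"]*d,d],-1)@T[:3,:3].T+T[:3,3]
for r in range(200,246,3):
    print(r,[(c,)+tuple(P[r,c].round().astype(int)) for c in (297,302,306,310)],im[r,[297,302,306,310]].mean(1).astype(int))
for r in silhouettes("side","reset_button_top")[:2]:print(r["score"],r["xy"],r["pixels"].sum())
E
```

```text
200 [(297, np.int64(492), np.int64(269), np.int64(140)), (302, np.int64(487), np.int64(249), np.int64(130)), (306, np.int64(481), np.int64(245), np.int64(128)), (310, np.int64(476), np.int64(233), np.int64(122))] [26 25 25 77]
203 [(297, np.int64(492), np.int64(266), np.int64(134)), (302, np.int64(487), np.int64(246), np.int64(123)), (306, np.int64(482), np.int64(240), np.int64(121)), (310, np.int64(477), np.int64(232), np.int64(116))] [23 20 72 80]
206 [(297, np.int64(496), np.int64(240), np.int64(115)), (302, np.int64(487), np.int64(245), np.int64(117)), (306, np.int64(482), np.int64(244), np.int64(117)), (310, np.int64(477), np.int64(232), np.int64(111))] [23 23 95 79]
209 [(297, np.int64(496), np.int64(240), np.int64(109)), (302, np.int64(488), np.int64(245), np.int64(113)), (306, np.int64(482), np.int64(242), np.int64(111)), (310, np.int64(477), np.int64(230), np.int64(105))] [20 30 95 79]
212 [(297, np.int64(496), np.int64(242), np.int64(106)), (302, np.int64(488), np.int64(246), np.int64(108)), (306, np.int64(482), np.int64(241), np.int64(105)), (310, np.int64(477), np.int64(2
[... 1829 characters left out ...]
]
239 [(297, np.int64(496), np.int64(247), np.int64(61)), (302, np.int64(412), np.int64(929), np.int64(479)), (306, np.int64(482), np.int64(251), np.int64(64)), (310, np.int64(476), np.int64(246), np.int64(61))] [12 20 30 24]
242 [(297, np.int64(496), np.int64(251), np.int64(58)), (302, np.int64(452), np.int64(577), np.int64(260)), (306, np.int64(482), np.int64(249), np.int64(57)), (310, np.int64(476), np.int64(246), np.int64(55))] [15 26 18 19]
245 [(297, np.int64(496), np.int64(251), np.int64(52)), (302, np.int64(452), np.int64(577), np.int64(258)), (306, np.int64(482), np.int64(249), np.int64(52)), (310, np.int64(476), np.int64(247), np.int64(51))] [ 95  13 102 150]
0.38 [307.6, 230.3] 82
```

The depth image puts the fingertips about 12 mm above the button, whose top is at z 74 and untouched. Continuing down with force checks.

```bash

python3 -m creep '[{"jaw":-1,"xyz":[0,0,1],"angular":[0,0,0]},{"jaw":-1,"xyz":[0,0,2],"angular":[0,0,0]},{"jaw":-1,"xyz":[0,0,3],"angular":[0,0,0]},{"jaw":-1,"xyz":[0,0,3],"angular":[0,0,0]}]' >/dev/null; python3 st.py
python3 -m creep '[{"jaw":-1,"xyz":[0,0,1],"angular":[0,0,0]},{"jaw":-1,"xyz":[0,0,2],"angular":[0,0,0]},{"jaw":-1,"xyz":[0,0,2],"angular":[0,0,0]}]' >/dev/null; python3 st.py
python3 -m creep '[{"jaw":-1,"xyz":[0,0,1],"angular":[0,0,0]},{"jaw":-1,"xyz":[0,0,2],"angular":[0,0,0]},{"jaw":-1,"xyz":[0,0,2],"angular":[0,0,0]}]' >/dev/null; python3 st.py
```

```text
15.125 yaw [ 3.1415e+00  2.0000e-04 -4.3520e-01] [488.  230.5  77.7] F [-0.5 -0.3 -0.3] M [-0.03  -0.058 -0.022] -0.3 0.0 q7 [-0.98  0.86  0.8   1.97 -0.94  0.74 -1.6 ]
15.5 yaw [ 3.1415e+00  1.0000e-04 -4.3520e-01] [488.  230.5  75.7] F [-0.9  0.1 -0.6] M [ 0.01  -0.002  0.031] 0.0 0.0 q7 [-0.98  0.86  0.8   1.97 -0.94  0.74 -1.6 ]
15.875 yaw [ 3.1415e+00  2.0000e-04 -4.3530e-01] [488.  230.5  73.7] F [ 0.   0.2 -0.3] M [0.006 0.025 0.012] -0.2 0.0 q7 [-0.98  0.86  0.8   1.97 -0.94  0.74 -1.6 ]
```

```bash
python3 - <<'E'
from h import *
print(ctrl.read_state()["eef_pos"])
im,d=viewer.get_image("side"); save("pics/s9.png",im); m=viewer.camera_model("side"); T=np.array(m["T"])
v,u=np.mgrid[0:400,0:640]
P=np.stack([(u-m["cx"])/m["fx"]*d,(v-m["cy"])/m["fy"]*d,d],-1)@T[:3,:3].T+T[:3,3]
for r in range(206,240,2):
    print(r,[tuple(P[r,c].round().astype(int).tolist()) for c in (294,297,300,306,310,313)],im[r,[294,297,300,306,310,313]].mean(1).astype(int))
a=cv2.imread("pics/s8.png")[150:260,270:345];b=cv2.imread("pics/s9.png")[150:260,270:345]
w=cv2.imread("pics/w7.png")
cv2.imwrite("pics/cmp.png",cv2.resize(np.hstack([a,b]),None,fx=5.2,fy=5.2,interpolation=cv2.INTER_CUBIC))
E
```

```text
[487.97271934 230.46109169  73.71212676]
206 [(497, 265, 128), (492, 267, 129), (488, 265, 128), (481, 244, 117), (477, 232, 111), (477, 178, 83)] [33 26 28 35 79 15]
208 [(500, 241, 112), (493, 265, 125), (489, 260, 122), (482, 240, 112), (477, 231, 107), (477, 176, 78)] [48 27 23 88 81 14]
210 [(500, 242, 109), (495, 242, 109), (491, 244, 110), (482, 240, 109), (477, 232, 104), (477, 175, 74)] [52 25 30 95 80 16]
212 [(500, 242, 106), (496, 240, 105), (490, 247, 108), (482, 242, 106), (477, 231, 100), (477, 175, 70)] [68 25 22 93 74 17]
214 [(500, 242, 102), (496, 242, 102), (491, 247, 105), (482, 242, 102), (477, 230, 96), (477, 176, 67)] [75 25 27 95 73 21]
216 [(500, 241, 98), (496, 242, 99), (491, 246, 101), (482, 241, 98), (477, 231, 93), (443, 568, 280)] [75 27 30 98 74 48]
218 [(501, 239, 93), (496, 243, 96), (491, 246, 98), (482, 242, 96), (446, 570, 279), (443, 571, 279)] [75 27 32 86 37 30]
220 [(500, 242, 91), (496, 238, 89), (491, 245, 93), (449, 572, 278), (445, 573, 278), (443, 570, 277)] [74 26 34 37 15 29]
222 [(501, 242, 88), (496, 243, 88), (491, 245, 90), (448, 5
[... 338 characters left out ...]
 74), (453, 575, 272), (483, 236, 75), (477, 231, 72), (476, 192, 49)] [85 66 16 76 66 78]
230 [(504, 222, 62), (496, 240, 73), (453, 576, 271), (482, 241, 74), (477, 235, 71), (473, 221, 63)] [37 59 22 69 59 23]
232 [(503, 230, 63), (497, 238, 68), (453, 577, 269), (483, 239, 69), (477, 236, 67), (473, 227, 62)] [ 9 53 16 72 63 15]
234 [(502, 235, 62), (497, 236, 63), (453, 577, 268), (482, 241, 67), (477, 233, 62), (472, 232, 62)] [19 45 19 71 45 11]
236 [(501, 242, 63), (497, 241, 63), (453, 576, 265), (483, 241, 63), (476, 239, 62), (472, 239, 62)] [ 9 18 22 48 20 29]
238 [(501, 246, 62), (496, 246, 62), (453, 576, 263), (482, 247, 63), (476, 246, 63), (472, 241, 60)] [11 19 21 29 22 14]
```

View pics/cmp.png

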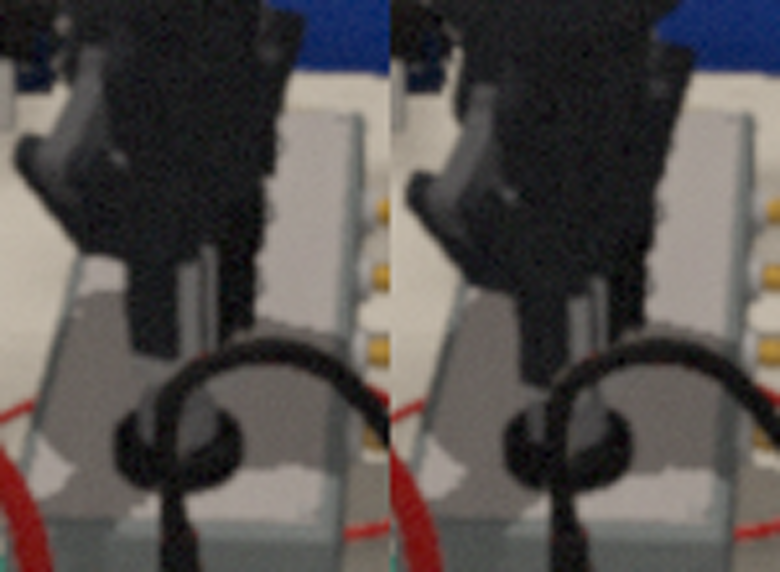

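Comparing the two views, the tips came down 11 mm with the command and are now just above the button, with about 5 mm to go. Continuing.

```bash

python3 -m creep '[{"jaw":-1,"xyz":[0,0,1],"angular":[0,0,0]},{"jaw":-1,"xyz":[0,0,2],"angular":[0,0,0]},{"jaw":-1,"xyz":[0,0,2],"angular":[0,0,0]}]' >/dev/null; python3 st.py
python3 -m creep '[{"jaw":-1,"xyz":[0,0,1],"angular":[0,0,0]},{"jaw":-1,"xyz":[0,0,2],"angular":[0,0,0]},{"jaw":-1,"xyz":[0,0,2],"angular":[0,0,0]}]' >/dev/null; python3 st.py
python3 -m creep '[{"jaw":-1,"xyz":[0,0,1],"angular":[0,0,0]},{"jaw":-1,"xyz":[0,0,2],"angular":[0,0,0]},{"jaw":-1,"xyz":[0,0,2],"angular":[0,0,0]}]' >/dev/null; python3 st.py
```

```text
16.3 yaw [-3.1414 -0.     -0.4353] [488.1 230.5  71.9] F [-0.3  0.2  1.8] M [0.021 0.034 0.037] 0.1 0.9969812817871571 q7 [-0.97  0.87  0.79  1.97 -0.95  0.73 -1.59]
16.675 yaw [-3.1414 -0.     -0.4352] [488.1 230.5  69.8] F [-1.   0.1  2.6] M [-0.023  0.103  0.033] 0.2 1.5318062715232372 q7 [-0.97  0.87  0.79  1.97 -0.95  0.73 -1.59]
17.05 yaw [-3.1415e+00 -1.0000e-04 -4.3530e-01] [488.1 230.5  67.8] F [0.4 0.3 4. ] M [0.008 0.063 0.052] 0.3 2.0562634617090225 q7 [-0.97  0.87  0.79  1.97 -0.96  0.72 -1.59]
```

```bash

python3 -m creep '[{"jaw":-1,"xyz":[0,0,1],"angular":[0,0,0]},{"jaw":-1,"xyz":[0,0,2],"angular":[0,0,0]},{"jaw":-1,"xyz":[0,0,2.8],"angular":[0,0,0]},{"jaw":-1,"xyz":[0,0,2.8],"angular":[0,0,0]},{"jaw":-1,"xyz":[0,0,2.8],"angular":[0,0,0]}]' >/dev/null; python3 st.py
```

```text
17.675 yaw [-3.1414 -0.     -0.4352] [488.1 230.5  65.1] F [-1.7  0.7  5.6] M [0.047 0.149 0.003] -0.2 2.767939791083336 q7 [-0.97  0.87  0.78  1.97 -0.96  0.72 -1.58]
```

The force is 5.6 N, which puts the button about 7 mm down and well pressed. Retreating straight up, then checking.

```bash

python3 -m creep '[{"jaw":-1,"xyz":[0,0,-4],"angular":[0,0,0]},{"jaw":-1,"xyz":[0,0,-12],"angular":[0,0,0]},{"jaw":-1,"xyz":[0,0,-50],"angular":[0,0,0]},{"jaw":-1,"xyz":[0,0,-100],"angular":[0,0,0]},{"jaw":-1,"xyz":[0,0,-150],"angular":[0,0,0]},{"jaw":-1,"xyz":[0,0,-160],"angular":[0,0,0]},{"jaw":-1,"xyz":[0,0,-160],"angular":[0,0,0]},{"jaw":-1,"xyz":[0,0,-160],"angular":[0,0,0]}]' >/dev/null; python3 st.py
python3 - <<'E'
from h import *
im,d=viewer.get_image("wrist")
a=cv2.imread("pics/w7.png"); 
for r in silhouettes("wrist","valve_1")[:4]+silhouettes("wrist","valve_open_grip")[:1]+silhouettes("wrist","vial")[:1]+silhouettes("wrist","reset_button_top")[:1]:
    print(round(r["score"],2),r["xy"],r["pixels"].sum())
b=cv2.cvtColor(im,cv2.COLOR_RGB2BGR)
g0,g1=[cv2.cvtColor(x,cv2.COLOR_BGR2GRAY).astype(np.float32)[:230] for x in (a,b)]
print(cv2.phaseCorrelate(g0,g1), np.abs(g0-g1)[60:230,260:600].mean())
E
```

```text
18.675 yaw [ 3.1395e+00  2.1000e-03 -4.3510e-01] [486.9 230.5 223.5] F [-0.4  0.1 -0.3] M [-0.04   0.037 -0.003] 0.3 0.0 q7 [-1.11  0.68  1.02  1.85 -0.69  1.01 -1.8 ]
0.97 [550.6, 74.8] 2725
0.75 [378.3, 155.0] 1416
0.65 [488.1, 104.8] 2108
0.91 [437.6, 130.7] 1271
0.92 [406.9, 226.8] 618
0.63 [318.6, 183.3] 458
((3.6651486492693834, -4.378458919775099), 0.6758642834921678) 15.929066
```

The robot is clear at rest, and everything stands as it did before the press.

```bash
python3 -c "
from cell import ctrl
print(ctrl.finish_job())"
```

```text
the job is handed in; nothing more can be done
None
```

The open valve is shut and nipped up about 10° past its seat (felt at 0.3 N m, though the collar mark was mostly hidden under the handle's nose, so its travel was only roughly checked), the reset button was pressed about 7 mm at 5.6 N, and I saw no neighbouring handle touched or anything moved; the job was handed in at about 19 s and returned no verdict.

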